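Sort tested evaporator drive modules into sloping pass and reject nests

ROBOT

A 6-joint arm with a two-finger parallel gripper is mounted at the origin on the work surface. World frame = base frame: x ahead of the robot, y to its left, z up, the work surface at z = 0. Lengths are in m, angles in degrees, forces in N, time in s.
With the tool pointing down it reaches from about 0.4 to 0.825 m from the base axis. Payload 7 kg.
Tool frame: the origin (TCP) lies between the finger pads; the fingertips stand 22 mm ahead of it and the grasp point (between the pads) lies 3 mm ahead of it; z points along the fingers, y is the direction in which the jaws open and shut (so a half turn about z gives the same grasp; the last joint's range is limited). The gripper opens to 85 mm and grips with 20 to 120 N. Pads are 22 mm wide; open, the fingers measure 114 mm over their backs; the gripper's body (76 mm by 85 mm) begins 54 mm behind the grasp point. The pads swing forward as they close: fully open they stand 13 mm farther back than shut.
Start: joints at [90.533, 20.546, 0.682, 0, -70.136, -16.507], TCP at [0.186, 0.649, 0.253] pointing down, gripper open.
Joint ranges: [-176.03, 176.03], [-82.01, 121.73], [-58.28, 71.71], [-173.87, 95.51], [-174.79, -0.11], [-173.66, 173.66]. Speed limits (degrees/s): [136.94, 136.94, 172.46, 180, 180, 180].

INTERFACE

Orientations are given as [roll, pitch, yaw] about the fixed x, y, z axes, in that order (R = Rz(yaw) Ry(pitch) Rx(roll)).
In Python, from station import * gives the robot as it stands.
- The arm moves only by the shell command python3 -m creep 'ROWS' [FORCE]. ROWS is text: rows parted by semicolons, each of 7 numbers parted by spaces: the shift along the tool's x, y, z in m, then the turn, a rotation vector about the tool's x, y, z in rad, then the opening, from -1 (shut) to 1 (fully open). In form: x y z wx wy wz grip; .... A call has 1 to 5 rows; each row shifts and turns the commanded pose from where the row before left it, along the tool's axes as they then stand; what a row does not reach is not made up. A row lasts 1/12 s, in which the tool goes at most 41.7 mm and 7.16 degrees, less where a joint would pass 70% of its speed; a pose out of reach is approached as far as the arm can. A call with a gripper value outside its range is refused whole. The fingers move at their own pace and stop on an object; FORCE is the grip in N (left out, the last holds). Time passes only in rows, so rows that do not move let the fingers close. It gives the time, the measured TCP pose, the force and the opening at its end, in the units of the state.
- get_obs(): the state, without advancing time (a new reading comes with each control period).
- grab_frame(name): name is "scene" or "top" or "wrist"; returns a dict with "color" (384x512x3 uint8, blue, green, red), "vfov" (degrees; the focal length in pixels is half the picture's height over the tangent of half this angle, whatever the lens; pixels are square), "cx", "cy" (the principal point, pixels), "distortion" ([k1, k2, p1, p2, k3] as OpenCV has them; the pictures are not rectified), "world_from_camera" (4x4, takes a point from camera to world coordinates). Camera axes: x right, y down, z forward; pixel columns grow to the right and rows downward; lengths in m; the calibration is good to about 2 mm. A picture is of the moment at which its call begins. There is no depth.
- sign_off(): hands the job in, once; it reports no verdict.
Trained networks look in a picture, given as the dict that the camera call returned (one of the last four; its "shot" number tells which), for a name from the list of things; names that differ only in an ending like _2 or _b are one class to them, and where a whole thing is asked for, a point or a joint stands for the part that bears it (a point fixed in the world has none). Each returns a list of dicts, best first, with "conf" (0 to 1); they miss things now and then, are a little off and sometimes report something else, mostly with a low value. They report only what shows in the picture. A call takes as long as a camera call.
- search_frame(query, picture): "xyz" ([x, y, z] in m, in world coordinates, good to about 4 mm: the middle of the surface that is visible of it).
- silhouettes(query, picture): "region" (384x512 bool, what is visible of it).
- landmark_of(query, picture): "xyz" ([x, y, z] in m, in world coordinates, good to about 4 mm: a listed point, or the origin of a listed thing).
The state is a dict: "time": time; "q": joint angles; "dq": joint speeds; "joint_torque": joint torques, N m; "position": TCP position; "ee_rot": TCP orientation; "force": force on the tool from outside, world axes, zero at the start; "wrist_torque": the same for the moment, N m; "finger_gap": finger opening in m.
Only numpy, scipy, OpenCV 4.12 (cv2) and the standard library are available. Lean on these libraries where they do the work, as an engineer would, in place of code of your own. Each camera call takes 0.05 s, during which the arm holds its last target. There are 200 camera calls.

TASK

Sort the two tested drive modules by their tags: lay the green-tagged one in the green pass nest and the red-tagged one in the red reject nest. Each must lie flat on its sloping bed between the rails, tag up and black cap at the upper end. Set them down gently, never dropping them, and leave the other things on the bench where they are.

Things in the scene. Friction and masses are not known exactly. Their poses are not given: they have to be found in the camera images.
- green_module: Module tagged green: 140 x 46 x 44 mm, 0.25-0.5 kg. Origin: centre of underside (mass centre within 8 mm in x, y). x to the black cap: white housing x -56 to 38, flat sides to grip, full height; cap 42 mm dia. to x 70; steel nose 36 mm dia. to x -70. z up through the green 42 x 31 mm tag on its top. Starts flat, tag up, on a 3 mm mat on the table, cap roughly away from the robot.
- red_module: Module tagged red: 140 x 46 x 44 mm, 0.25-0.5 kg. Origin: centre of underside (mass centre within 8 mm in x, y). x to the black cap: white housing x -56 to 38, flat sides to grip, full height; cap 42 mm dia. to x 70; steel nose 36 mm dia. to x -70. z up through the red 42 x 31 mm tag on its top. Starts flat, tag up, on a 3 mm mat on the table, cap roughly away from the robot.
- green_module_cap (a point): Centre of the end face of the green-tagged module's black cap, at x = +70, z = 22.5 mm in the module's frame.
- red_module_cap (a point): Centre of the end face of the red-tagged module's black cap, at x = +70, z = 22.5 mm in the module's frame.
- pass_nest_bed: Pass nest: fixed grey bed, green rails and back; left or right of the other nest. Slopes up 30 deg away from the robot, yaw within 15 deg. Origin: centre of bed floor, 65 mm above the table; x up the slope, y level to the left, z square to the floor. Floor inside rails 160 (x) x 60 mm (y); rails 8 mm thick, 8 mm high above the floor, lower end stop 8 thick, 16 high.
- reject_nest_bed: Reject nest: fixed grey bed, red rails and back; left or right of the other nest. Slopes up 30 deg away from the robot, yaw within 15 deg. Origin: centre of bed floor, 65 mm above the table; x up the slope, y level to the left, z square to the floor. Floor inside rails 160 (x) x 60 mm (y); rails 8 mm thick, 8 mm high above the floor, lower end stop 8 thick, 16 high.
- bottle: Bystander: loose amber bottle, 60 mm diameter, 120 mm high, between the nests. Origin: centre of its underside.
- jar: Bystander: loose small white jar with blue cap, 48 mm diameter, 55 mm high, midway between modules and bottle. Origin: centre of its underside.
- beaker: Bystander: loose glass beaker, 72 mm diameter, 90 mm high, at the far left. Origin: centre of its underside.
- pan: Bystander: loose round steel pan, 150 mm diameter with two small side handles, 65 mm high, at the far right. Origin: centre of its underside.
- screwdriver: Bystander: loose blue-handled screwdriver, 200 mm long, lying at the near right. Origin: on its underside.
- flask: Bystander, fixed: round glass flask on a cork ring, 120 mm diameter, 170 mm high, at the left edge of the work area. Origin: centre of its underside.

How it is judged (in metres and radians):
At the end, for the whole second after the job is handed in: Green-tagged module in the pass nest, red-tagged in the reject nest; each at rest, flat on its bed (floor gap -4 to +5 mm, under 0.09 rad), tag up, black cap uphill, within 16 mm of the bed centre along the slope and 10 mm across (x of green_module in the frame of pass_nest_bed between -0.016 and 0.016 m and y of green_module in the frame of pass_nest_bed between -0.01 and 0.01 m and z of green_module in the frame of pass_nest_bed between -0.004 and 0.005 m and angle between the z axis of green_module and the z axis of pass_nest_bed, either way round below 0.09 rad and angle between each of green_module, red_module's own z axis and vertical below 1.2 rad and x of green_module_cap in the frame of pass_nest_bed above 0.03 m and linear speed of each of green_module, red_module below 0.02 m/s and angular speed of each of green_module, red_module below 0.2 rad/s and x of red_module in the frame of reject_nest_bed between -0.016 and 0.016 m and y of red_module in the frame of reject_nest_bed between -0.01 and 0.01 m and z of red_module in the frame of reject_nest_bed between -0.004 and 0.005 m and angle between the z axis of red_module and the z axis of reject_nest_bed, either way round below 0.09 rad and x of red_module_cap in the frame of reject_nest_bed above 0.03 m); the robot touches nothing.
It fails at once if A module is dropped (falls free at over 0.6 m/s, a fall of about 18 mm) ((contact force between green_module and anything else below 0.02 N and linear speed of green_module above 0.6 m/s) or (contact force between red_module and anything else below 0.02 N and linear speed of red_module above 0.6 m/s)).
It fails at once if The bottle, jar, beaker, pan or screwdriver is moved by more than 30 mm (distance of any of bottle, jar, beaker, pan, screwdriver from where it was at the start of the episode above 0.03 m).
It also fails if it takes over 67 s, if anything falls off the work surface, if the arm or the gripper's body presses on something with over 40 N, if the wrist force passes 120 N, or if a joint passes its speed limit or range.

## Working session

There is one attempt and no reset: what is moved stays moved. The work goes in short steps, Python scripts to look and compute and a shell command to move; the robot and the scene stay as the last step left them, time stands still between calls to the robot, and variables do not carry over. Pictures are saved under pics/ and viewed, about 8 in all and at most 12, crops included, and the job is handed in when it is done.

```bash
mkdir -p pics; ls; cat > look.py <<'E'
from station import *
import numpy as np, cv2
E
python3 - <<'E'
from look import *
o=get_obs(); print({k:np.round(v,3) for k,v in o.items()})
fs={}
for n in ("scene","top"):
    f=grab_frame(n); fs[n]=f; cv2.imwrite(f"pics/{n}0.png",f["color"])
    print(n,f["vfov"],np.round(f["world_from_camera"],3).tolist(),np.round(f["distortion"],3))
    for q in ["green_module","red_module","green_module_cap","red_module_cap","pass_nest_bed","reject_nest_bed","bottle","jar","beaker","pan","screwdriver"]:
        r=landmark_of(q,f)[:2]
        print(q,[(np.round(d["xyz"],3).tolist(),round(float(d["conf"]),2)) for d in r])
a=np.hstack([fs["scene"]["color"],fs["top"]["color"]]); cv2.imwrite("pics/both0.png",cv2.resize(a,(800,300)))
print(get_obs()["time"])
E
```

```text
pics
{'time': np.float64(0.0), 'q': array([ 9.0534e+01,  2.0589e+01,  6.3300e-01, -1.9000e-02, -7.0135e+01,
       -1.6507e+01]), 'dq': array([-0.031, -0.017, -0.071,  0.038,  0.006,  0.094]), 'joint_torque': array([ 1.0000e-03, -5.8332e+01,  2.9342e+01,  6.9370e+00, -6.0000e-03,
       -0.0000e+00]), 'position': array([0.186, 0.649, 0.252]), 'ee_rot': array([ 1.79908e+02, -8.00000e-03, -1.59790e+01]), 'force': array([ 0.148,  0.322, -0.087]), 'wrist_torque': array([-0.029,  0.013,  0.017]), 'finger_gap': np.float64(0.086)}
scene 55.57098390611969 [[0.364, 0.53, -0.766, 1.446], [0.932, -0.213, 0.295, -0.331], [-0.007, -0.821, -0.571, 0.732], [0.0, 0.0, 0.0, 1.0]] [-0.076  0.     0.     0.     0.   ]
green_module [([0.449, 0.168, 0.005], 0.85), ([0.418, -0.385, -0.001], 0.68)]
red_module [([0.445, -0.185, 0.002], 0.71)]
green_module_cap [([0.516, 0.155, 0.026], 0.67)]
red_module_cap [([0.513, -0.188, 0.029], 0.98)]
pass_nest_bed [([0.673, -0.181, 0.063], 0.68)]
reject_nest_bed [([0.656, 0.201, 0.066], 0.81)]
bottle [([0.681, 0.014, -0.001], 0.84), ([0.57, -0.013, 0.002], 0.31)]
jar [(
[... 203 characters left out ...]
25 [[0.0, -0.987, 0.163, 0.383], [-1.0, 0.003, 0.022, -0.013], [-0.022, -0.163, -0.986, 1.11], [0.0, 0.0, 0.0, 1.0]] [-0.116  0.     0.     0.     0.   ]
green_module [([0.446, 0.169, 0.005], 0.76)]
red_module [([0.446, -0.18, 0.006], 0.63)]
green_module_cap [([0.518, 0.16, 0.022], 0.63), ([0.446, -0.182, 0.006], 0.58)]
red_module_cap [([0.514, -0.192, 0.023], 0.71)]
pass_nest_bed [([0.673, -0.179, 0.062], 0.65)]
reject_nest_bed [([0.652, 0.198, 0.067], 0.89)]
bottle [([0.681, 0.01, -0.002], 0.81)]
jar [([0.577, -0.015, -0.002], 0.55), ([0.422, -0.393, -0.003], 0.38)]
beaker []
pan [([0.582, -0.432, -0.0], 0.75), ([0.591, 0.388, -0.0], 0.32)]
screwdriver [([0.421, -0.393, -0.004], 0.68)]
1.2
```

View pics/both0.png

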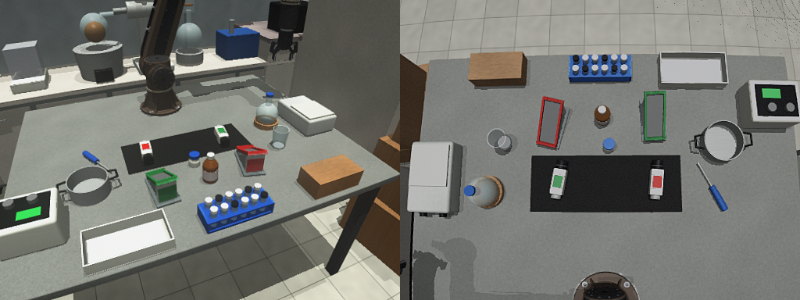

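View pics/top0.png

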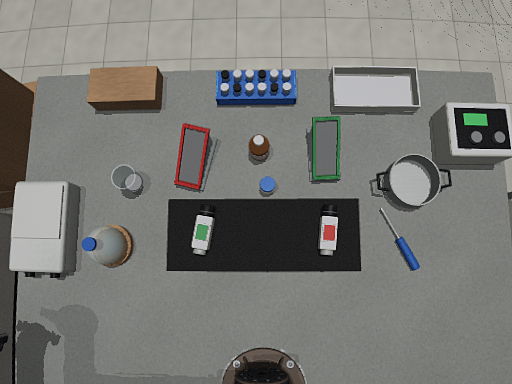

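```bash
cat > look.py <<'E'
from station import *
import numpy as np, cv2
from scipy.spatial.transform import Rotation as Rn
def cam(f):
    h,w=f["color"].shape[:2]; fl=h/2/np.tan(np.radians(f["vfov"]/2))
    return np.array([[fl,0,f["cx"]],[0,fl,f["cy"]],[0,0,1.]])
def rays(f,px):
    u=cv2.undistortPoints(np.float64(px).reshape(-1,1,2),cam(f),np.float64(f["distortion"])).reshape(-1,2)
    T=np.array(f["world_from_camera"]); return T[:3,3],np.c_[u,np.ones(len(u))]@T[:3,:3].T
def onplane(f,px,p0,n):
    o,d=rays(f,px); return o+d*(((p0-o)@n)/(d@n))[:,None]
def colmask(f,c):
    b,g,r=[f["color"][...,i].astype(int) for i in range(3)]
    return (g>1.5*r)&(g>1.3*b)&(g>50) if c=="green" else (r>1.9*g)&(r>1.9*b)&(r>60)
def blob(m,near=None):
    n,l,s,c=cv2.connectedComponentsWithStats(m.astype(np.uint8)); i=1+np.argmax(s[1:,4]); return l==i
def rect(P):  # centre, size(long,short), yaw of long side folded to +-90
    (c,s,a)=cv2.minAreaRect(np.float32(P*1000)); 
    if s[0]<s[1]: s=s[::-1]; a+=90
    return np.array(c),np.array(s),(a+90)%180-90
def bedrect(f,m,p,yaw):
    px=np.argwhere(m)[:,::-1]
    for _ in range(4):
        R=Rn.from_euler('ZY',[yaw,-30],degrees=True).as_matrix()
        q=(onplane(f,px,p+R[:,2]*.008,R[:,2])-p)@R
        c,s,a=rect(q[:,:2]); yaw+=a*np.cos(np.radians(30))
    return c,s,yaw
def plan(p,rpy,n,grip,start=None):
    """rows from the present pose to p,rpy in n even steps"""
    o=get_obs(); p0=np.array(o["position"]);R0=Rn.from_euler('xyz',o["ee_rot"],degrees=True)
    R1=Rn.from_euler('xyz',rpy,degrees=True); w=(R0.inv()*R1).as_rotvec()/n; d=(np.array(p)-p0)/n
    print("per row mm",round(np.linalg.norm(d)*1e3,1),"deg",round(np.degrees(np.linalg.norm(w)),2),"from",np.round(p0,4),np.round(o["ee_rot"],2))
    for k in range(n):
        s=(R0*Rn.from_rotvec(w*k)).inv().apply(d); print("%.4f %.4f %.4f %.4f %.4f %.4f %g;"%(*s,*w,grip),end="\n" if k%5==4 else " ")
    print()
E
python3 - <<'E'
from look import *
f=grab_frame("top")
for n,c,p in (("green_module","green",[.447,.168]),("red_module","red",[.446,-.182])):
    r=silhouettes(n,f)
    m=r[0]["region"]; t=blob(colmask(f,c)&m); P=onplane(f,np.argwhere(t)[:,::-1],np.array([0,0,.047]),np.array([0,0,1.]))
    print(n,r[0]["conf"],m.sum(),t.sum(),rect(P[:,:2])); P=onplane(f,np.argwhere(m)[:,::-1],np.array([0,0,.03]),np.array([0,0,1.])); print(rect(P[:,:2]))
for n,c,p,y in (("pass_nest_bed","green",[.673,-.18,.065],0),("reject_nest_bed","red",[.654,.199,.065],-10)):
    r=silhouettes(n,f); m=r[0]["region"]; t=blob(colmask(f,c)&m)
    print(n,m.sum(),t.sum(),bedrect(f,t,np.array(p),y))
plan([.447,.168,.25],[180,0,-8],15,1)
E
```

```text
green_module 0.8 861 151 (array([437.76580811, 171.39476013]), array([40.26096725, 29.37651825]), -10.873374938964844)
(array([447.54663086, 168.1774292 ]), array([141.34608459,  57.11370468]), -5.867683410644531)
red_module 0.94 876 157 (array([ 436.21807861, -183.78565979]), array([39.0296936, 27.8596077]), -1.3196182250976562)
(array([ 443.61798096, -184.0581665 ]), array([144.42927551,  53.94143295]), -7.923744201660156)
pass_nest_bed 1835 527 (array([-0.72067261,  1.75004578]), array([180.0063324 ,  75.33509827]), np.float64(3.028614836259476))
reject_nest_bed 1617 470 (array([-2.57561493,  0.66664124]), array([177.86424255,  76.69218445]), np.float64(-13.968485825908145))
per row mm 36.5 deg 0.53 from [0.1858 0.6489 0.2533] [-180.      0.    -15.98]
0.0256 0.0260 0.0002 -0.0000 0.0000 -0.0093 1; 0.0253 0.0263 0.0002 -0.0000 0.0000 -0.0093 1; 0.0251 0.0265 0.0002 -0.0000 0.0000 -0.0093 1; 0.0248 0.0267 0.0002 -0.0000 0.0000 -0.0093 1; 0.0246 0.0270 0.0002 -0.0000 0.0000 -0.0093 1;
0.0243 0.0272 0.0002 -0.0000 0.0000 -0.0093 1; 0.0241 0.0274 0.0002 -0.0000 0.0000 -0.0093 1; 0.0238 0.0276 0.0002 -0.0000 0.0000 -0.0093 1; 0.0236 0.0279 0.0002 -0.0000 0.0000 -0.0093 1; 0.0233 0.0281 0.0002 -0.0000 0.0000 -0.0093 1;
0.0230 0.0283 0.0002 -0.0000 0.0000 -0.0093 1; 0.0228 0.0285 0.0002 -0.0000 0.0000 -0.0093 1; 0.0225 0.0287 0.0002 -0.0000 0.0000 -0.0093 1; 0.0222 0.0289 0.0002 -0.0000 0.0000 -0.0093 1; 0.0220 0.0291 0.0002 -0.0000 0.0000 -0.0093 1;
```

```bash
python3 -m creep '0.0256 0.026 0 0 0 -0.01 1;0.0253 0.0263 0 0 0 -0.01 1;0.025 0.0265 0 0 0 -0.01 1;0.0248 0.0267 0 0 0 -0.01 1;0.0246 0.027 0 0 0 -0.01 1'
python3 -m creep '0.0243 0.0272 0 0 0 -0.01 1;0.024 0.0274 0 0 0 -0.01 1;0.0238 0.0276 0 0 0 -0.01 1;0.0236 0.028 0 0 0 -0.01 1;0.0233 0.028 0 0 0 -0.01 1'
python3 -m creep '0.023 0.0283 0.003 0 0 -0.01 1;0.0228 0.0285 0.003 0 0 -0.01 1;0.0225 0.0287 0.003 0 0 -0.01 1;0.0222 0.029 0.003 0 0 -0.01 1;0.022 0.029 0.003 0 0 -0.01 1'
python3 -m creep '0 0 0 0 0 0 1;0 0 0 0 0 0 1'
python3 - <<'E'
from look import *
f=grab_frame("wrist"); cv2.imwrite("pics/w1.png",f["color"])
r=silhouettes("green_module",f)
m=r[0]["region"]; g=colmask(f,"green")
t=blob(g&m); P=onplane(f,np.argwhere(t)[:,::-1],np.array([0,0,.047]),np.array([0,0,1.]))
print(m.sum(),t.sum(),rect(P[:,:2]))
for q in("green_module","green_module_cap"): print([(np.round(d["xyz"],4),d["conf"]) for d in landmark_of(q,f)[:2]])
o=get_obs();print(o["time"],o["position"],o["ee_rot"])
E
```

```text
time: 1.87
position: [0.2735, 0.4872, 0.2533]
ee_rot: [-180.0, -0.0, -13.1]
force: [-0.3, 0.7, 0.9]
finger_gap: 0.0853
time: 2.28
position: [0.3612, 0.3272, 0.2537]
ee_rot: [-180.0, -0.0, -10.2]
force: [1.1, -0.1, 0.1]
finger_gap: 0.0857
time: 2.7
position: [0.4497, 0.1677, 0.2387]
ee_rot: [-180.0, -0.0, -7.3]
force: [0.5, 1.1, 0.3]
finger_gap: 0.0855
time: 2.87
position: [0.4498, 0.1676, 0.2382]
ee_rot: [180.0, 0.0, -7.6]
force: [0.0, 0.4, 1.0]
finger_gap: 0.0856
5691 1140 (array([439.16885376, 170.0592804 ]), array([40.46828461, 29.58296967]), -9.341575622558594)
[(array([0.4436, 0.1702, 0.0015]), 0.55), (array([ 0.5864,  0.3882, -0.0021]), 0.32)]
[(array([0.5146, 0.1546, 0.0246]), 0.95)]
3.0667 [0.44896448 0.17017912 0.2384949 ] [-1.79979352e+02 -1.54117769e-02 -7.31884305e+00]
```

View pics/w1.png

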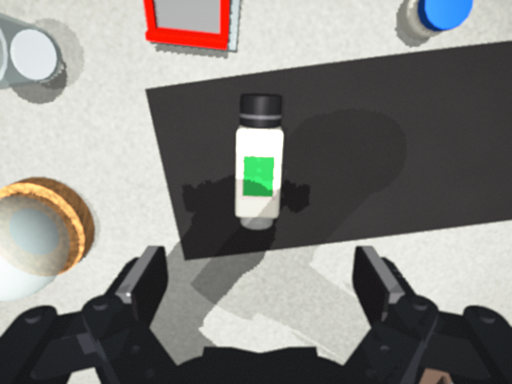

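```bash
python3 -m creep '-0.001 0 0.03 0 0 0.035 1;0 0 0.04 0 0 0 1;0 0 0.04 0 0 0 1;0 0 0.04 0 0 0 1;0 0 0.033 0 0 0 1'
python3 -m creep '0 0 0.02 0 0 0 1;0 0 0 0 0 0 1;0 0 0 0 0 0 -1;0 0 0 0 0 0 -1;0 0 0 0 0 0 -1' 50
python3 -m creep '0 0 0 0 0 0 -1;0 0 0 0 0 0 -1;0 0 0 0 0 0 -1;0 0 0 0 0 0 -1;0 0 0 0 0 0 -1' 50
```

```text
time: 3.48
position: [0.4472, 0.1703, 0.0534]
ee_rot: [-180.0, 0.0, -9.3]
force: [-0.5, -0.8, 0.5]
finger_gap: 0.0852
time: 3.9
position: [0.4491, 0.1708, 0.037]
ee_rot: [-179.9, -0.1, -9.3]
force: [1.0, 0.5, -0.1]
finger_gap: 0.0517
time: 4.32
position: [0.4489, 0.1703, 0.0372]
ee_rot: [-179.8, -0.1, -9.4]
force: [-2.1, 0.4, 4.8]
finger_gap: 0.0456
```

```bash
python3 -m creep '0 0 -0.02 0 0 0 -1;0 0 -0.04 0 0 0 -1;0 0 -0.04 0 0 0 -1;0 0 -0.04 0 0 0 -1;0 0 -0.04 0 0 0 -1'
python3 -m creep '0 0 -0.03 0 0 0 -1;0 0 0 0 0 0 -1'
python3 - <<'E'
from look import *
plan([.618,-.181,.163],[180,-30,3],15,-1)
E
```

```text
time: 4.73
position: [0.4474, 0.169, 0.2184]
ee_rot: [-179.9, -0.0, -9.4]
force: [1.8, 0.6, -5.4]
finger_gap: 0.0451
time: 4.9
position: [0.4506, 0.1709, 0.2534]
ee_rot: [-179.5, -0.5, -9.3]
force: [0.8, 1.7, -4.2]
finger_gap: 0.0454
per row mm 26.7 deg 2.12 from [0.4506 0.1709 0.2534] [-179.46   -0.53   -9.34]
0.0148 0.0214 0.0060 0.0032 0.0341 -0.0142 -1; 0.0142 0.0216 0.0064 0.0032 0.0341 -0.0142 -1; 0.0137 0.0218 0.0068 0.0032 0.0341 -0.0142 -1; 0.0132 0.0221 0.0072 0.0032 0.0341 -0.0142 -1; 0.0126 0.0223 0.0076 0.0032 0.0341 -0.0142 -1;
0.0120 0.0225 0.0079 0.0032 0.0341 -0.0142 -1; 0.0114 0.0227 0.0082 0.0032 0.0341 -0.0142 -1; 0.0108 0.0228 0.0085 0.0032 0.0341 -0.0142 -1; 0.0102 0.0230 0.0088 0.0032 0.0341 -0.0142 -1; 0.0096 0.0232 0.0091 0.0032 0.0341 -0.0142 -1;
0.0089 0.0233 0.0093 0.0032 0.0341 -0.0142 -1; 0.0083 0.0235 0.0095 0.0032 0.0341 -0.0142 -1; 0.0076 0.0236 0.0097 0.0032 0.0341 -0.0142 -1; 0.0069 0.0238 0.0099 0.0032 0.0341 -0.0142 -1; 0.0063 0.0239 0.0101 0.0032 0.0341 -0.0142 -1;
```

```bash
python3 -m creep '0.0148 0.0214 0.006 0.003 0.034 -0.014 -1;0.0142 0.0216 0.0064 0.003 0.034 -0.014 -1;0.0137 0.0218 0.0068 0.003 0.034 -0.014 -1;0.0132 0.022 0.0072 0.003 0.034 -0.014 -1;0.0126 0.0223 0.0076 0.003 0.034 -0.014 -1'
python3 -m creep '0.012 0.0225 0.008 0.003 0.034 -0.014 -1;0.0114 0.0227 0.0082 0.003 0.034 -0.014 -1;0.0108 0.0228 0.0085 0.003 0.034 -0.014 -1;0.0102 0.023 0.0088 0.003 0.034 -0.014 -1;0.0096 0.0232 0.009 0.003 0.034 -0.014 -1'
python3 -m creep '0.009 0.0233 0.0093 0.003 0.034 -0.014 -1;0.0083 0.0235 0.0095 0.003 0.034 -0.014 -1;0.0076 0.0236 0.0097 0.003 0.034 -0.014 -1;0.007 0.0238 0.01 0.003 0.034 -0.014 -1;0.0063 0.024 0.01 0.003 0.034 -0.014 -1'
python3 -m creep '0 0 0 0 0 0 -1;0 0 0 0 0 0 -1;0 0 0 0 0 0 -1'
python3 - <<'E'
from look import *
f=grab_frame("wrist"); s=grab_frame("scene")
c=s["color"]; cv2.imwrite("pics/w2.png",cv2.resize(np.hstack([f["color"],c]),(800,300)))
for q in("pass_nest_bed",):
  for x in(f,s): print([(np.round(d["xyz"],4),d["conf"]) for d in landmark_of(q,x)[:2]])
m=blob(colmask(f,"green")); 
plan([.673-.018,-.178-.001,.065+.031],[180,-30,3],5,-1)
E
```

```text
time: 5.32
position: [0.5031, 0.0507, 0.2155]
ee_rot: [-179.4, -9.9, -5.4]
force: [0.7, -0.7, -3.7]
finger_gap: 0.0458
time: 5.73
position: [0.558, -0.0672, 0.1858]
ee_rot: [-179.6, -19.6, -1.3]
force: [0.7, 0.2, -4.2]
finger_gap: 0.0453
time: 6.15
position: [0.6128, -0.1849, 0.1557]
ee_rot: [179.3, -29.3, 3.1]
force: [0.1, 0.4, -3.8]
finger_gap: 0.0457
time: 6.4
position: [0.6131, -0.1838, 0.1562]
ee_rot: [179.4, -29.2, 3.0]
force: [-0.6, 1.4, -3.8]
finger_gap: 0.0453
[]
[(array([ 0.6734, -0.1817,  0.0624]), 0.92)]
per row mm 14.7 deg 0.18 from [ 0.6137 -0.1827  0.1567] [179.38 -29.29   3.14]
0.0013 -0.0005 0.0146 0.0019 0.0025 0.0004 -1; 0.0012 -0.0004 0.0146 0.0019 0.0025 0.0004 -1; 0.0012 -0.0004 0.0146 0.0019 0.0025 0.0004 -1; 0.0012 -0.0004 0.0147 0.0019 0.0025 0.0004 -1; 0.0011 -0.0003 0.0147 0.0019 0.0025 0.0004 -1;
```

View pics/w2.png

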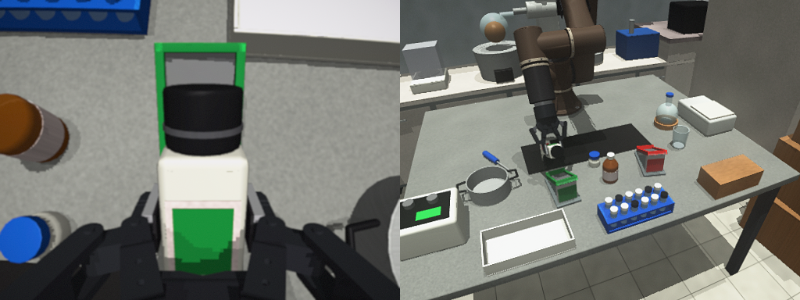

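```bash
python3 -m creep '0.003 -0.001 0.02 0.005 0.006 0 -1;0.003 -0.001 0.02 0.005 0.006 0 -1;0 0 0.015 0 0 0 -1;0 0 0.005 0 0 0 -1;0 0 0 0 0 0 -1'
python3 -m creep '0 0 0.003 0 0 0 -1;0 0 0 0 0 0 -1;0 0 0.003 0 0 0 -1;0 0 0 0 0 0 -1'
python3 - <<'E'
from look import *
f=grab_frame("wrist"); cv2.imwrite("pics/w3.png",f["color"])
o=get_obs(); print(o["position"],o["ee_rot"],o["force"])
E
```

```text
time: 7.02
position: [0.6484, -0.1794, 0.1056]
ee_rot: [180.0, -29.8, 3.1]
force: [-0.8, -0.9, -4.1]
finger_gap: 0.0451
time: 7.35
position: [0.6517, -0.1799, 0.1023]
ee_rot: [179.9, -30.0, 3.1]
force: [0.4, -0.5, -4.0]
finger_gap: 0.0455
[ 0.651672   -0.1799618   0.10228428] [179.94715136 -29.99708805   3.08451389] [-0.61953375 -0.09307939 -3.72900999]
```

View pics/w3.png

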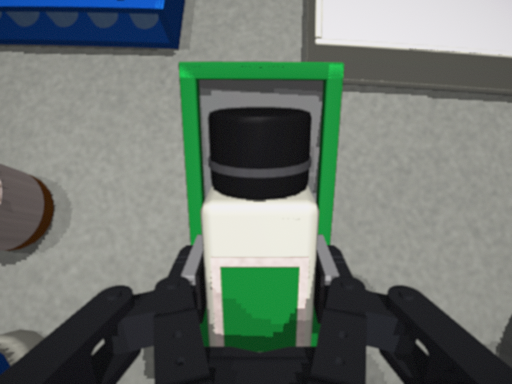

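```bash
python3 -m creep '0 0 0.003 0 0 0 -1;0 0 0 0 0 0 -1;0 0 0.002 0 0 0 -1;0 0 0 0 0 0 -1'
python3 -m creep '0 0 0.0015 0 0 0 -1;0 0 0 0 0 0 -1'
python3 -m creep '0 0 0.001 0 0 0 -1;0 0 0 0 0 0 -1'
```

```text
time: 7.73
position: [0.6542, -0.1799, 0.0972]
ee_rot: [180.0, -29.9, 3.1]
force: [-0.2, -0.3, -3.3]
finger_gap: 0.0451
time: 7.9
position: [0.6549, -0.1798, 0.0959]
ee_rot: [179.9, -29.9, 3.1]
force: [-0.0, -0.4, -4.0]
finger_gap: 0.0451
time: 8.07
position: [0.6554, -0.1798, 0.0951]
ee_rot: [180.0, -30.0, 3.1]
force: [0.5, 0.1, -4.3]
finger_gap: 0.0453
```

```bash
for i in 1 2 ; do python3 -m creep '0 0 0.001 0 0 0 -1;0 0 0 0 0 0 -1'; done
python3 -m creep '0 0 0.001 0 0 0 -1;0 0 0 0 0 0 -1'
```

```text
time: 8.23
position: [0.6558, -0.1798, 0.0946]
ee_rot: [180.0, -30.0, 3.1]
force: [-0.2, -0.1, -1.8]
finger_gap: 0.0453
time: 8.4
position: [0.6559, -0.1798, 0.0945]
ee_rot: [180.0, -30.0, 3.1]
force: [-10.9, 2.5, 8.5]
finger_gap: 0.0454
time: 8.57
position: [0.6559, -0.1798, 0.0944]
ee_rot: [180.0, -30.0, 3.1]
force: [-17.9, 3.7, 18.1]
finger_gap: 0.0454
```

```bash
python3 -m creep '0 0 -0.001 0 0 0 -1;0 0 0 0 0 0 0.4;0 0 0 0 0 0 0.4;0 0 0 0 0 0 0.4;0 0 0 0 0 0 0.4'
python3 -m creep '0 0 0 0 0 0 0.4;0 0 -0.005 0 0 0 0.4;0 0 -0.02 0 0 0 0.4;0 0 -0.04 0 0 0 0.4;0 0 -0.03 0 0 0 0.4'
python3 -m creep '0 0 -0.01 0 0 0 1;0 0 0 0 0 0 1;0 0 0 0 0 0 1'
python3 - <<'E'
from look import *
f=grab_frame("wrist"); cv2.imwrite("pics/w4.png",f["color"])
for q in("green_module","green_module_cap"): print([(np.round(d["xyz"],4),d["conf"]) for d in landmark_of(q,f)[:2]])
plan([.60,-.18,.25],[180,0,-3],7,1)
E
```

```text
time: 8.98
position: [0.657, -0.1797, 0.0938]
ee_rot: [179.9, -30.0, 3.1]
force: [0.2, 0.1, -0.1]
finger_gap: 0.0596
time: 9.4
position: [0.6079, -0.1823, 0.1766]
ee_rot: [179.9, -29.9, 3.1]
force: [1.5, -0.8, -0.3]
finger_gap: 0.0601
time: 9.65
position: [0.6041, -0.1825, 0.1856]
ee_rot: [179.9, -30.1, 3.1]
force: [0.0, -0.3, 0.6]
finger_gap: 0.0855
[(array([ 0.6718, -0.1773,  0.0656]), 0.73), (array([ 0.7194, -0.1797,  0.1185]), 0.61)]
[(array([ 0.7194, -0.1768,  0.1153]), 0.81)]
per row mm 9.6 deg 4.35 from [ 0.6039 -0.1824  0.1832] [179.97 -29.86   3.07]
0.0043 -0.0004 -0.0085 -0.0039 -0.0744 0.0148 1; 0.0036 -0.0004 -0.0088 -0.0039 -0.0744 0.0148 1; 0.0030 -0.0004 -0.0091 -0.0039 -0.0744 0.0148 1; 0.0023 -0.0004 -0.0093 -0.0039 -0.0744 0.0148 1; 0.0016 -0.0004 -0.0094 -0.0039 -0.0744 0.0148 1;
0.0009 -0.0004 -0.0095 -0.0039 -0.0744 0.0148 1; 0.0001 -0.0003 -0.0096 -0.0039 -0.0744 0.0148 1;
```

View pics/w4.png

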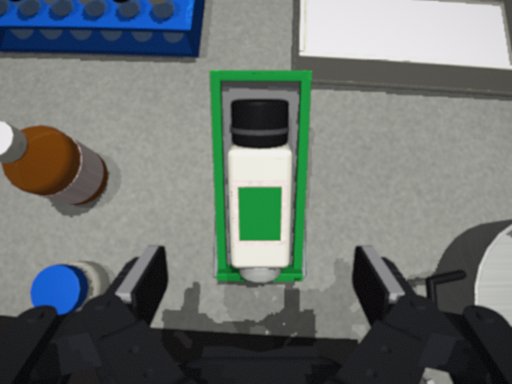

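```bash
python3 - <<'E'
from look import *
plan([.447,-.184,.235],[180,0,-5],8,1)
E
```

```text
per row mm 20.7 deg 3.86 from [ 0.6039 -0.1824  0.1832] [179.97 -29.86   3.07]
-0.0138 -0.0008 -0.0154 -0.0045 -0.0650 0.0172 1; -0.0148 -0.0005 -0.0144 -0.0045 -0.0650 0.0172 1; -0.0157 -0.0002 -0.0135 -0.0045 -0.0650 0.0172 1; -0.0165 0.0001 -0.0124 -0.0045 -0.0650 0.0172 1; -0.0173 0.0005 -0.0113 -0.0045 -0.0650 0.0172 1;
-0.0180 0.0008 -0.0102 -0.0045 -0.0650 0.0172 1; -0.0186 0.0012 -0.0090 -0.0045 -0.0650 0.0172 1; -0.0191 0.0015 -0.0077 -0.0045 -0.0650 0.0172 1;
```

```bash
python3 -m creep '-0.0138 -0.0008 -0.0154 -0.0045 -0.065 0.017 1;-0.0148 -0.0005 -0.0144 -0.0045 -0.065 0.017 1;-0.0157 0 -0.0135 -0.0045 -0.065 0.017 1;-0.0165 0 -0.0124 -0.0045 -0.065 0.017 1;-0.0173 0.0005 -0.0113 -0.0045 -0.065 0.017 1'
python3 -m creep '-0.018 0.0008 -0.0102 -0.0045 -0.065 0.017 1;-0.0186 0.0012 -0.009 -0.0045 -0.065 0.017 1;-0.019 0.0015 -0.0077 -0.0045 -0.065 0.017 1;0 0 0 0 0 0 1;0 0 0 0 0 0 1'
python3 - <<'E'
from look import *
f=grab_frame("wrist"); cv2.imwrite("pics/w5.png",f["color"])
m=silhouettes("red_module",f)[0]["region"]
t=blob(colmask(f,"red")&m); P=onplane(f,np.argwhere(t)[:,::-1],np.array([0,0,.047]),np.array([0,0,1.]))
print(m.sum(),t.sum(),rect(P[:,:2]))
for q in("red_module","red_module_cap"): print([(np.round(d["xyz"],4),d["conf"]) for d in landmark_of(q,f)[:2]])
o=get_obs();print(o["time"],o["position"],o["ee_rot"])
E
```

```text
time: 10.22
position: [0.5048, -0.1836, 0.2159]
ee_rot: [-179.5, -11.0, -2.1]
force: [0.6, 0.2, -1.3]
finger_gap: 0.0853
time: 10.63
position: [0.4478, -0.1842, 0.235]
ee_rot: [-180.0, -0.2, -4.9]
force: [-0.1, 0.4, -0.7]
finger_gap: 0.0854
5870 1181 (array([ 436.79699707, -183.82354736]), array([40.47528839, 29.40751266]), -4.835166931152344)
[(array([ 0.4466, -0.1817,  0.0011]), 0.97)]
[(array([ 0.5139, -0.1858,  0.0226]), 0.71)]
10.8333 [ 0.44713478 -0.18418586  0.23516241] [ 1.79992674e+02 -1.22940470e-01 -4.89344287e+00]
```

View pics/w5.png

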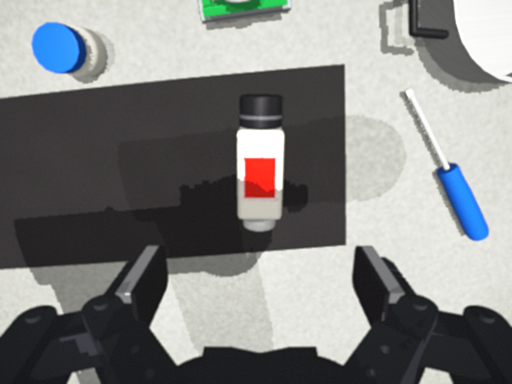

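Tag at (260,178), cap at (261,110): the tool is lined up over the red module.

```bash
python3 -m creep '-0.001 0 0.03 0 0 0 1;0 0 0.04 0 0 0 1;0 0 0.04 0 0 0 1;0 0 0.04 0 0 0 1;0 0 0.03 0 0 0 1'
python3 -m creep '0 0 0.018 0 0 0 1;0 0 0 0 0 0 1;0 0 0 0 0 0 -1;0 0 0 0 0 0 -1;0 0 0 0 0 0 -1' 50
python3 -m creep '0 0 0 0 0 0 -1;0 0 0 0 0 0 -1;0 0 0 0 0 0 -1;0 0 0 0 0 0 -1;0 0 0 0 0 0 -1' 50
python3 -m creep '0 0 -0.02 0 0 0 -1;0 0 -0.04 0 0 0 -1;0 0 -0.04 0 0 0 -1;0 0 -0.04 0 0 0 -1;0 0 -0.04 0 0 0 -1'
python3 -m creep '0 0 -0.03 0 0 0 -1;0 0 0 0 0 0 -1'
python3 - <<'E'
from look import *
R=Rn.from_euler('ZY',[-14,-30],degrees=True).as_matrix(); b=np.array([.652,.2,.065])
print(b+R[:,2]*.034, R)
plan(b+R[:,2]*.11,[180,-30,-14],16,-1)
E
```

```text
time: 11.25
position: [0.4451, -0.1842, 0.0533]
ee_rot: [180.0, -0.1, -4.9]
force: [0.0, -0.2, -0.1]
finger_gap: 0.0854
time: 11.67
position: [0.4476, -0.1843, 0.0395]
ee_rot: [180.0, -0.3, -4.9]
force: [0.2, 0.8, 0.6]
finger_gap: 0.0515
time: 12.08
position: [0.4477, -0.1843, 0.0398]
ee_rot: [180.0, -0.3, -4.9]
force: [-0.7, 1.2, 6.1]
finger_gap: 0.0452
time: 12.5
position: [0.445, -0.184, 0.2206]
ee_rot: [-180.0, -0.2, -4.9]
force: [1.6, -0.1, -4.2]
finger_gap: 0.0453
time: 12.67
position: [0.4486, -0.1848, 0.2557]
ee_rot: [180.0, -0.8, -4.9]
force: [1.1, -0.2, -3.9]
finger_gap: 0.045
[0.63550497 0.20411267 0.09444486] [[ 8.40300748e-01  2.41921896e-01 -4.85147863e-01]
 [-2.09510507e-01  9.70295726e-01  1.20960948e-01]
 [ 5.00000000e-01 -6.93889390e-18  8.66025404e-01]]
per row mm 27.2 deg 1.91 from [ 0.4486 -0.1848  0.2557] [179.96  -0.84  -4.86]
0.0071 -0.0256 0.0061 -0.0026 0.0317 0.0097 -1; 0.0067 -0.0257 0.0062 -0.0026 0.0317 0.0097 -1; 0.0063 -0.0258 0.0063 -0.0026 0.0317 0.0097 -1; 0.0058 -0.0258 0.0065 -0.0026 0.0317 0.0097 -1; 0.0053 -0.0259 0.0066 -0.0026 0.0317 0.0097 -1;
0.0049 -0.0260 0.0067 -0.0026 0.0317 0.0097 -1; 0.0044 -0.0260 0.0067 -0.0026 0.0317 0.0097 -1; 0.0039 -0.0261 0.0068 -0.0026 0.0317 0.0097 -1; 0.0035 -0.0261 0.0069 -0.0026 0.0317 0.0097 -1; 0.0030 -0.0262 0.0069 -0.0026 0.0317 0.0097 -1;
0.0025 -0.0262 0.0069 -0.0026 0.0317 0.0097 -1; 0.0021 -0.0263 0.0069 -0.0026 0.0317 0.0097 -1; 0.0016 -0.0263 0.0069 -0.0026 0.0317 0.0097 -1; 0.0011 -0.0263 0.0069 -0.0026 0.0317 0.0097 -1; 0.0006 -0.0264 0.0068 -0.0026 0.0317 0.0097 -1;
0.0002 -0.0264 0.0068 -0.0026 0.0317 0.0097 -1;
```

```bash
python3 -m creep '0.007 -0.0256 0.006 -0.0026 0.0317 0.0097 -1;0.0067 -0.0257 0.0062 -0.0026 0.0317 0.0097 -1;0.0063 -0.0258 0.0063 -0.0026 0.0317 0.0097 -1;0.0058 -0.0258 0.0065 -0.0026 0.0317 0.0097 -1;0.0053 -0.026 0.0066 -0.0026 0.0317 0.0097 -1'
python3 -m creep '0.005 -0.026 0.0067 -0.0026 0.0317 0.0097 -1;0.0044 -0.026 0.0067 -0.0026 0.0317 0.0097 -1;0.004 -0.026 0.0068 -0.0026 0.0317 0.0097 -1;0.0035 -0.026 0.0069 -0.0026 0.0317 0.0097 -1;0.003 -0.0262 0.0069 -0.0026 0.0317 0.0097 -1'
python3 -m creep '0.0025 -0.0262 0.0069 -0.0026 0.0317 0.0097 -1;0.002 -0.0263 0.0069 -0.0026 0.0317 0.0097 -1;0.0016 -0.0263 0.0069 -0.0026 0.0317 0.0097 -1;0.001 -0.0263 0.0069 -0.0026 0.0317 0.0097 -1;0.0006 -0.0264 0.0068 -0.0026 0.0317 0.0097 -1'
python3 -m creep '0 -0.0264 0.0068 -0.0026 0.0317 0.0097 -1;0 0 0 0 0 0 -1;0 0 0 0 0 0 -1'
python3 - <<'E'
from look import *
s=grab_frame("top"); print([(np.round(d["xyz"],4),d["conf"]) for d in landmark_of("reject_nest_bed",s)[:2]])
R=Rn.from_euler('ZY',[-14,-30],degrees=True).as_matrix(); b=np.array([.652,.2,.065])
plan(b+R[:,2]*.048,[180,-30,-14],4,-1)
E
```

```text
time: 13.08
position: [0.4919, -0.0585, 0.2176]
ee_rot: [179.6, -9.3, -7.7]
force: [1.0, -1.3, -4.3]
finger_gap: 0.0451
time: 13.5
position: [0.5385, 0.066, 0.1874]
ee_rot: [179.5, -18.4, -10.5]
force: [0.3, -2.5, -4.4]
finger_gap: 0.0455
time: 13.92
position: [0.5843, 0.1905, 0.1566]
ee_rot: [179.8, -27.4, -13.3]
force: [2.0, -0.6, -3.2]
finger_gap: 0.0448
time: 14.17
position: [0.594, 0.2139, 0.15]
ee_rot: [179.8, -29.2, -13.9]
force: [-1.0, -0.8, -3.3]
finger_gap: 0.0451
[(array([0.6514, 0.2007, 0.0642]), 0.95), (array([ 0.6817,  0.01  , -0.0031]), 0.44)]
per row mm 14.2 deg 0.21 from [0.5941 0.2131 0.1509] [179.9  -29.19 -14.01]
0.0023 -0.0004 0.0140 0.0005 0.0036 -0.0000 -1; 0.0022 -0.0003 0.0140 0.0005 0.0036 -0.0000 -1; 0.0022 -0.0003 0.0140 0.0005 0.0036 -0.0000 -1; 0.0021 -0.0003 0.0140 0.0005 0.0036 -0.0000 -1;
```

```bash
python3 -m creep '0.0023 0 0.014 0 0.0036 0 -1;0.0022 0 0.014 0 0.0036 0 -1;0.0022 0 0.014 0 0.0036 0 -1;0.002 0 0.012 0 0.0036 0 -1;0 0 0 0 0 0 -1'
python3 -m creep '0 0 0 0 0 0 -1;0 0 0 0 0 0 -1'
python3 - <<'E'
from look import *
f=grab_frame("wrist"); cv2.imwrite("pics/w6.png",f["color"])
R=Rn.from_euler('ZY',[-14,-30],degrees=True).as_matrix(); b=np.array([.652,.2,.065])
o=get_obs(); print((np.array(o["position"])-b)@R,o["ee_rot"],o["force"])
E
```

```text
time: 14.68
position: [0.6285, 0.2028, 0.1086]
ee_rot: [179.9, -29.8, -14.5]
force: [0.2, -1.0, -3.7]
finger_gap: 0.0449
time: 14.85
position: [0.628, 0.2063, 0.1108]
ee_rot: [179.8, -30.0, -13.9]
force: [-0.4, 1.0, -3.7]
finger_gap: 0.045
[0.00129363 0.00069172 0.05231577] [179.83155535 -30.01237031 -13.87568286] [ 0.10299252  0.22607568 -2.80995507]
```

View pics/w6.png

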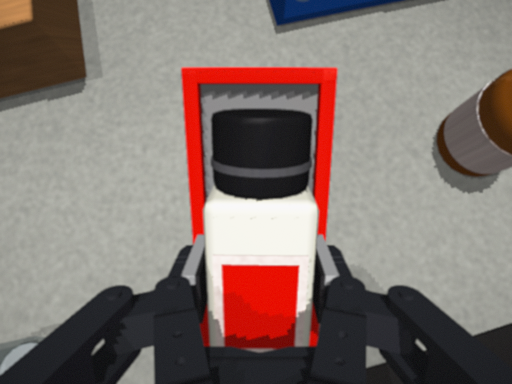

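Aligned: cap spans columns 212–310, rails' inner edges 200–320. Descending.

```bash
python3 -m creep '0 0 0.005 0 0 0 -1;0 0 0.004 0 0 0 -1;0 0 0.002 0 0 0 -1;0 0 0 0 0 0 -1'
python3 -m creep '0 0 0.001 0 0 0 -1;0 0 0 0 0 0 -1'
python3 -m creep '0 0 0.001 0 0 0 -1;0 0 0 0 0 0 -1'
```

```text
time: 15.23
position: [0.634, 0.2068, 0.1039]
ee_rot: [179.5, -29.6, -13.9]
force: [0.4, -0.1, -4.2]
finger_gap: 0.0451
time: 15.4
position: [0.6344, 0.2065, 0.1033]
ee_rot: [179.5, -29.6, -14.0]
force: [0.2, 0.6, -4.6]
finger_gap: 0.0453
time: 15.57
position: [0.6349, 0.2064, 0.1028]
ee_rot: [179.5, -29.6, -14.0]
force: [-0.1, 0.2, -3.4]
finger_gap: 0.0451
```

```bash
python3 -m creep '0 0 0.001 0 0 0 -1;0 0 0 0 0 0 -1'
python3 -m creep '0 0 0.001 0 0 0 -1;0 0 0 0 0 0 -1'
```

```text
time: 15.73
position: [0.6355, 0.2064, 0.1023]
ee_rot: [179.5, -29.6, -14.0]
force: [0.6, 0.2, -4.6]
finger_gap: 0.0451
time: 15.9
position: [0.636, 0.2064, 0.1018]
ee_rot: [179.4, -29.5, -14.0]
force: [0.6, 0.3, -4.1]
finger_gap: 0.0456
```

```bash
python3 - <<'E'
from look import *
o=get_obs(); print(np.round(o["q"],1),o["force"],o["wrist_torque"])
R=Rn.from_euler('ZY',[-14,-30],degrees=True).as_matrix(); b=np.array([.652,.2,.065])
print((np.array(o["position"])-b)@R)
plan(b+R@[.001,.001,.037],[180,-30,-14],1,-1)
E
```

```text
[ 26.3  18.  -50.8  95.5 -19.1 -42.2] [ 0.59141308  0.31290164 -4.07745992] [ 0.60044482  2.19918984 -0.03209289]
[0.00362783 0.00231235 0.04034285]
per row mm 4.4 deg 0.72 from [0.636  0.2064 0.1018] [179.45 -29.54 -13.99]
-0.0026 0.0013 0.0034 0.0096 0.0081 0.0002 -1;
```

Joint 4 is at its limit (95.5°), which explains the drift. I'll ease the pitch by about 2° and finish the descent.

```bash
python3 -m creep '0 0 0 0.0096 -0.018 0 -1;-0.0013 0.0006 0 0 -0.015 0 -1;-0.0013 0.0006 0.001 0 0 0 -1;0 0 0 0 0 0 -1'
python3 - <<'E'
from look import *
o=get_obs(); print(np.round(o["q"],1),o["force"])
R=Rn.from_euler('ZY',[-14,-30],degrees=True).as_matrix(); b=np.array([.652,.2,.065])
print((np.array(o["position"])-b)@R)
plan(b+R@[.001,.001,.037],[180,-28,-14],1,-1)
E
```

```text
time: 16.23
position: [0.6336, 0.2062, 0.0994]
ee_rot: [-180.0, -27.7, -14.0]
force: [0.1, 0.2, -4.0]
finger_gap: 0.0451
[ 27.5  18.  -50.4  89.5 -17.9 -37.5] [ 0.11269576  0.19758497 -4.02375416]
[0.00043564 0.00151394 0.03951948]
per row mm 2.6 deg 0.35 from [0.6336 0.2062 0.0994] [-180.    -27.66  -13.96]
0.0007 0.0005 0.0025 -0.0004 0.0060 0.0007 -1;
```

```bash
python3 -m creep '0 0 0.001 0 0 0 -1;0 0 0 0 0 0 -1'
python3 -m creep '0 0 0.001 0 0 0 -1;0 0 0 0 0 0 -1'
```

```text
time: 16.4
position: [0.6341, 0.2057, 0.0988]
ee_rot: [180.0, -27.7, -13.9]
force: [-4.0, 1.2, -1.1]
finger_gap: 0.0451
time: 16.57
position: [0.6341, 0.2058, 0.0985]
ee_rot: [-180.0, -27.7, -13.9]
force: [-11.8, 0.5, 6.0]
finger_gap: 0.0452
```

```bash
python3 - <<'E'
from look import *
o=get_obs(); print(np.round(o["q"],1),o["force"])
R=Rn.from_euler('ZY',[-14,-30],degrees=True).as_matrix(); b=np.array([.652,.2,.065])
print((np.array(o["position"])-b)@R,o["ee_rot"])
E
```

```text
[ 27.1  18.1 -50.4  90.4 -17.7 -38. ] [-11.83853704   0.50548949   5.96652429]
[0.00049482 0.00128884 0.03842119] [-179.97463585  -27.69163458  -13.92643264]
```

```bash
python3 -m creep '0 0 0 0 0.02 0 -1;0 0 0 0 0 0 -1;0 0 0.0007 0 0.01 0 -1;0 0 0 0 0 0 -1'
python3 - <<'E'
from look import *
o=get_obs(); print(np.round(o["q"],1),o["force"])
R=Rn.from_euler('ZY',[-14,-30],degrees=True).as_matrix(); b=np.array([.652,.2,.065])
print((np.array(o["position"])-b)@R,o["ee_rot"])
E
```

```text
time: 16.9
position: [0.6359, 0.2068, 0.1005]
ee_rot: [179.7, -29.2, -13.9]
force: [0.4, -1.3, -4.2]
finger_gap: 0.0455
[ 26.   18.1 -50.8  95.5 -18.5 -42. ] [ 0.3985933  -1.31251598 -4.24257826]
[0.00285241 0.00269182 0.03940003] [179.72655114 -29.15958194 -13.91559794]
```

```bash
python3 -m creep '-0.001 0.001 0 0.004 -0.016 0 -1;-0.001 0 0.001 0 0 0 -1;0 0 0 0 0 0 -1'
python3 -m creep '0 0 0.0007 0 0 0 -1;0 0 0 0 0 0 -1'
python3 - <<'E'
from look import *
o=get_obs(); print(np.round(o["q"],1),o["force"])
R=Rn.from_euler('ZY',[-14,-30],degrees=True).as_matrix(); b=np.array([.652,.2,.065])
print((np.array(o["position"])-b)@R,o["ee_rot"])
E
```

```text
time: 17.15
position: [0.6343, 0.2066, 0.0985]
ee_rot: [180.0, -28.2, -13.9]
force: [-0.5, -0.1, -3.7]
finger_gap: 0.0452
time: 17.32
position: [0.6344, 0.2065, 0.0983]
ee_rot: [-180.0, -28.3, -13.9]
force: [-5.8, -0.3, 2.6]
finger_gap: 0.045
[ 26.3  18.1 -50.7  93.4 -17.8 -40.3] [-5.78959443 -0.26803538  2.62660529]
[0.00046087 0.00205697 0.03820088] [-179.99564149  -28.25312701  -13.90432199]
```

```bash
python3 -m creep '0 0 0 0 0 0 -1;0 0 0 0 0 0 -1;0 0 0 0 0 0 0.4;0 0 0 0 0 0 0.4;0 0 0 0 0 0 0.4' 20
python3 -m creep '0 0 0 0 0 0 0.4;0 0 0 0 0 0 0.4'
python3 -m creep '0 0 -0.005 0 -0.01 0 0.4;0 0 -0.02 0 -0.02 0 0.4;0 0 -0.03 0 0 0 0.4;0 0 -0.03 0 0 0 0.4;0 0 0 0 0 0 1'
python3 -m creep '0 0 -0.03 0 -0.03 0 1;0 0 -0.03 0 -0.03 0 1;0 0 0 0 0 0 1'
python3 - <<'E'
from look import *
f=grab_frame("wrist"); t=grab_frame("top"); s=grab_frame("scene")
cv2.imwrite("pics/w7.png",np.vstack([cv2.resize(f["color"],(400,300)),cv2.resize(t["color"][90:240,140:340],(400,300))]))
for n,b,y in (("green",[.673,-.179,.065],3),("red",[.652,.2,.065],-14)):
    R=Rn.from_euler('ZY',[y,-30],degrees=True).as_matrix()
    for q in (n+"_module",n+"_module_cap"):
        for x in (f,t,s): print(q,[(np.round((np.array(d["xyz"])-b)@R*1e3,1),round(float(d["conf"]),2)) for d in landmark_of(q,x)[:1]])
for q in ["bottle","jar","beaker","pan","screwdriver"]: print(q,[np.round(d["xyz"],3) for d in landmark_of(q,s)[:1]])
o=get_obs(); print(o["time"],o["position"],o["force"],o["finger_gap"])
E
```

```text
time: 17.73
position: [0.635, 0.2061, 0.0984]
ee_rot: [-180.0, -28.3, -14.0]
force: [-0.7, -0.0, -0.3]
finger_gap: 0.0596
time: 17.9
position: [0.6347, 0.2059, 0.098]
ee_rot: [-180.0, -28.2, -14.0]
force: [0.2, -0.6, -0.5]
finger_gap: 0.0599
time: 18.32
position: [0.6039, 0.2156, 0.1686]
ee_rot: [-179.7, -27.2, -14.3]
force: [-0.5, 2.2, 0.8]
finger_gap: 0.07
time: 18.57
position: [0.5827, 0.2216, 0.2193]
ee_rot: [-179.6, -24.2, -14.3]
force: [1.7, 1.1, 0.8]
finger_gap: 0.0853
green_module []
green_module [(array([-5.2, -0.6,  0.5]), 0.71)]
green_module [(array([-3.3,  1.8,  3.7]), 0.87)]
green_module_cap []
green_module_cap [(array([70.6,  1.7, 18.9]), 0.81)]
green_module_cap [(array([67.4, -3.5, 22.2]), 0.85)]
red_module [(array([-7.1,  4.2,  0.7]), 0.8)]
red_module [(array([-4.3,  3.5,  1.7]), 0.68)]
red_module [(array([-2.4, -1.7,  1.2]), 0.89)]
red_module_cap [(array([60.7,  5.2, 20.6]), 0.77)]
red_module_cap [(array([65.1, -0.1, 23.3]), 0.67)]
red_module_cap [(array([63.6,  3.1, 24.3]), 0.78)]
bottle [array([0.683, 0.009, 0.   ])]
jar [array([ 0.568, -0.011, -0.001])]
beaker [array([ 0.587,  0.385, -0.   ])]
pan [array([ 0.587, -0.433, -0.002])]
screwdriver [array([ 0.416, -0.388,  0.001])]
19.5667 [0.58267858 0.21912118 0.21461469] [-0.08886821 -1.01927833 -0.5617882 ] 0.08553627495816572
```

View pics/w7.png

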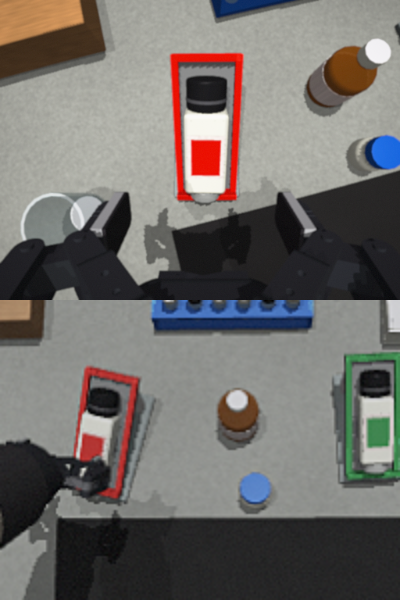

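```bash
python3 -c "from station import *; print(sign_off())"
```

```text
the job is handed in; nothing more can be done
None
```

Both modules are sorted, and I handed the job in at about 20 s: the green-tagged one is in the pass nest and the red-tagged one in the reject nest.

- **Final check:** the last pictures and network readings show each module flat between its rails, tag up and cap uphill. They put both about 2–7 mm downhill of the bed centre and at most about 4 mm off across the slope. That is inside the limits, and the readings agree with each other only to a few mm.
- **Bystanders:** the bottle, jar, beaker, pan and screwdriver read within a few mm of where they started. The gripper was open and clear of everything.
- **Red module set-down:** joint 4 reached its limit just above the reject bed. I let go with the cap end already touching and the tool about 1.7° short of the bed slope, so the nose end settled the last roughly 3 mm on release.
- **Missing readings:** the last wrist picture gave nothing for the green module because it was out of view. Its position comes from the top and scene cameras only.

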